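# Swing the bench magnifier over the pump seal

### The arm

A 6-joint arm with a two-finger parallel gripper is mounted at the origin on the work surface. World frame = base frame: x ahead of the robot, y to its left, z up, the work surface at z = 0. Lengths are in mm, angles in rad, forces in N, time in s.
With the tool pointing down it reaches from about 350 to 975 mm from the base axis. Payload 7.1 kg.
Tool frame: the origin (TCP) lies on the centre line of the jaws, within the pads' length; the fingertips stand 17 mm ahead of it and the grasp point (between the pads) lies 2 mm behind it; z points along the fingers, y is the direction in which the jaws open and shut (so a half turn about z gives the same grasp; the last joint's range is limited). The gripper opens to 88 mm and grips with 3 to 60 N. Pads are 20 mm wide; open, the fingers measure 115 mm over their backs; the gripper's body (75 mm by 178 mm) begins 61 mm behind the grasp point.
Start: joints at [-1.257, 0.423, 1.63, -0, 1.089, -0.019], TCP at [204.199, -590.684, 239.675] pointing down, gripper open.
Joint ranges: [-3, 3], [-0.9, 2.11], [0.09, 2.58], [-1.31, 4.45], [0.11, 2.69], [-2.54, 2.54]. Speed limits (rad/s): [2.39, 2.39, 3.01, 3.14, 3.14, 3.14].

### API

Orientations are given as a rotation vector (axis times angle).
In Python, from workcell import ctrl, imaging, workorder gives the robot as it stands. The module is installed in compiled form; this text tells all that it offers.
- The arm moves only by the shell command python3 -m crank 'ROWS' [OPENING]. ROWS is JSON, a list of rows, each an object with "travel": the shift along the tool's x, y, z as a fraction of full scale, a list of three; "turn": the turn about the tool's z as a fraction of full scale. In form: [{"travel": [dx, dy, dz], "turn": turn}, ...]. A call has 1 to 20 rows; each row shifts and turns the pose as measured when the row begins, along the tool's axes as they then stand; what a row does not reach is not made up. Full scale, the value 1, is 5 cm for a shift and 0.1 rad for a turn. A row lasts 1/10 s, in which the tool goes at most 50 mm and 8.59 degrees, less where a joint would pass 70% of its speed; a pose out of reach is approached as far as the arm can. A call with a number of a shift or a turn outside -1 to 1 is refused whole. A call with a gripper value outside its range is refused whole. OPENING is the gripper command: -1 is shut, 1 is fully open, values between are in proportion, set as the call begins (- or left out, the last holds). The fingers move at their own pace and stop on an object; the grip force is fixed at half the most. Time passes only in rows, so rows that do not move let the fingers close. It gives the time, the measured TCP pose, the force and the opening at its end, in the units of the state.
- ctrl.get_obs(): the state, without advancing time (a new reading comes with each control period).
- imaging.get_image(name): name is "scene" or "top"; returns the picture (384x512x3 uint8, blue, green, red); there is no depth.
- imaging.camera_info(name): a dict with "camera_matrix" (3x3 intrinsics, pixels), "k1" (the pictures are not rectified: a ray, as slopes to the right and down, at radius r is drawn at 1 + k1 r^2 times it, then the intrinsics apply), "rvec" (rotation vector, rad) and "tvec" (3), from world to camera coordinates, as OpenCV has them. Camera axes: x right, y down, z forward; pixel columns grow to the right and rows downward; lengths in mm; the calibration is good to about 2 mm. A picture is of the moment at which its call begins. camera_info takes no time and is no camera call.
- workorder.close_job(): hands the job in, once; it reports no verdict.
The state is a dict: "t": time; "qpos": joint angles; "qvel": joint speeds; "joint_torque": joint torques, N m; "ee_pos": TCP position; "orientation": TCP orientation; "ft_force": force on the tool from outside, world axes, zero at the start; "moment": the same for the moment, N m; "width": finger opening in mm.
Only numpy, scipy, OpenCV 4.12 (cv2) and the standard library are available. Lean on these libraries where they do the work, as an engineer would, in place of code of your own. Each camera call takes 0.05 s, during which the arm holds its last target.

### The job

Swing the arm of the bench magnifier round until its lens is centred over the dish that holds the ring-shaped pump seal, so that, seen from straight above, that whole dish lies within the glass. The arm's joint is stiff and stays where it is left: let go of it there and leave it.

Things in the scene. Friction and masses are not known exactly. Their poses are not given: they have to be found in the camera images.
- magnifier (a joint): angle (rad) of the magnifier's arm about its upright post; 0 = arm pointing from the post straight along the stand's own -x (roughly towards the robot; the stand is turned by up to 0.1 rad either way), growing counter-clockwise seen from above (the arm goes from the robot's -x side of the post towards -y), range -1.4 to 1.5. Friction only (about 0.35 N m, so about 1.5 N sideways at the peg), no spring: it stays where it is left. The arm turns level, it never rises or sinks
- pivot (a point): point on the vertical turning axis of the magnifier's arm, at the height of the arm's mid-plane, 150 mm above the table. The stand is a heavy round grey foot (136 mm across, 20 mm high) that does not move, with a 22 mm post and a black 40 mm hub at its top (to 22 mm above this point)
- lens (a point): centre of the magnifier's round lens (glass 120 mm across in a grey rim 140 mm across and 12 mm thick), 170 mm out from the turning axis and 150 mm above the table
- peg (a point): the grip peg of the magnifier: a black upright round peg, 16 mm in diameter, on a small ear at the outer edge of the lens rim, 250 mm out from the turning axis in line with the lens. This point is on its axis, 26 mm below its top and 26 mm above the ear (181 mm above the table); it is free all round above the rim
- dish_seal_centre (a point): centre of the shallow round white dish (60 mm across, 12 mm high, stuck down on the table) that holds the ring-shaped pump seal (dark ring, 31 mm outside, 15 mm hole); this point is 6 mm above the table. Two like dishes beside it hold two short rods and a small square plate. All three dishes stand round the magnifier, 160 to 180 mm from its turning axis, so the lens passes over them
There are look-alikes about, which are no part of the job. Leave any purple look-alike of the part that bears dish_seal_centre alone.

How it is judged:
By the outcome, as a careful person would: the job done as asked, in the order asked, and still so for the second after the job is handed in, with the robot touching nothing.
It also fails if it takes over 43 s, if anything falls off the work surface, if the arm or the gripper's body presses on something with over 40 N, if the wrist force passes 120 N, or if a joint passes its speed limit or range.

## Working session

There is one attempt and no reset: what is moved stays moved. The work goes in short steps, Python scripts to look and compute and a shell command to move; the robot and the scene stay as the last step left them, time stands still between calls to the robot, and variables do not carry over. Pictures are saved under pics/ and viewed, and the job is handed in when it is done.

```bash
mkdir -p pics; python3 - <<'E'
from workcell import ctrl, imaging
import cv2
for n in("scene","top"):
    im=imaging.get_image(n); cv2.imwrite(f"pics/{n}0.png",im)
    print(imaging.camera_info(n))
print(ctrl.get_obs())
E
```

```text
{'camera_matrix': array([[383.32796347,   0.        , 254.82802006],
       [  0.        , 383.32796347, 184.98890653],
       [  0.        ,   0.        ,   1.        ]]), 'k1': -0.036271015822716565, 'rvec': array([ 2.17519305,  1.09015606, -0.45816323]), 'tvec': array([-441.34346673, -213.79132861, 1058.56121181])}
{'camera_matrix': array([[448.1504781 ,   0.        , 260.8408767 ],
       [  0.        , 448.1504781 , 181.44914126],
       [  0.        ,   0.        ,   1.        ]]), 'k1': -0.040137381825000755, 'rvec': array([ 2.15641983, -2.17371222,  0.06515431]), 'tvec': array([126.05752601, 616.60980866, 725.01105897])}
{'t': 0.1, 'qpos': array([-1.25699305e+00,  4.23739740e-01,  1.63059660e+00, -3.15397568e-05,
        1.08857534e+00, -1.90184423e-02]), 'qvel': array([ 7.57921634e-05, -1.21826423e-03,  4.57152621e-04, -1.59133046e-04,
       -9.39222426e-04, -2.86428014e-04]), 'joint_torque': array([-1.59829251e-04, -5.45610917e+01, -2.74324214e+01,  6.46445341e-02,
        1.88552414e-02, -1.27199473e-05]), 'ee_pos': array([ 204.05687406, -590.25907352,  239.00148527]), 'orientation': array([-3.09690706e+00, -5.20192782e-01,  3.47540858e-04]), 'ft_force': array([-0.59401195,  1.36513192,  0.37509539]), 'moment': array([-0.01673653, -0.00544985, -0.00573933]), 'width': 88.24890454255504}
```

View pics/scene0.png

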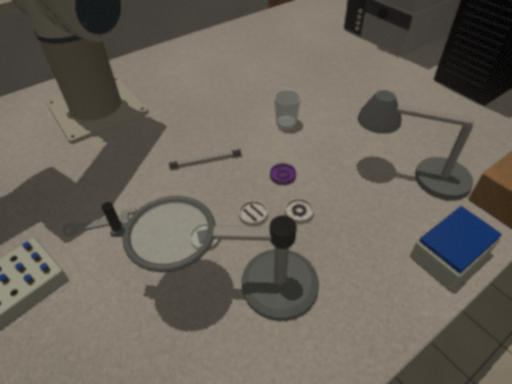

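View pics/top0.png

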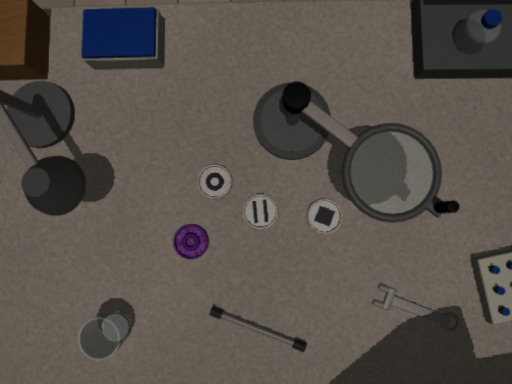

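The top view shows the seal dish at about (215,181), the rods at (261,211) and the plate at (324,216). The hub is at (296,97), the lens at (392,172) and the peg at (447,207). The purple ring at (191,241) is the decoy. The scene view agrees, with the seal at (299,210).

```bash
cat > h.py <<'E'
import numpy as np,cv2
from workcell import imaging
def ray(n,px):
    c=imaging.camera_info(n);K=c['camera_matrix']
    p=cv2.undistortPoints(np.array([[px]],float),K,np.array([c['k1'],0,0,0.]))[0,0]
    R=cv2.Rodrigues(c['rvec'])[0]; t=np.ravel(c['tvec'])
    return -R.T@t, R.T@np.array([p[0],p[1],1])
def onz(n,px,z):
    o,d=ray(n,px); return o+d*(z-o[2])/d[2]
def proj(n,P):
    c=imaging.camera_info(n)
    return cv2.projectPoints(np.array([P],float),c['rvec'],np.ravel(c['tvec']),c['camera_matrix'],np.array([c['k1'],0,0,0.]))[0][0,0]
def comp(mask,near,show=True):
    n,l,s,c=cv2.connectedComponentsWithStats(mask.astype(np.uint8))
    for i in range(1,n):
        if s[i,4]>30 and np.hypot(*(c[i]-near))<25: print('  ',s[i],c[i].round(1))
E
python3 - <<'E'
from h import *
im=cv2.imread('pics/top0.png');g=im.max(2)
print('dish');[comp(g>130,np.array(p)) for p in((215,181),(261,211),(324,216))]
print('hub');comp(g<22,np.array((296,97)))
print('peg');comp(g<30,np.array((447,207)))
v=cv2.resize(im[60:240,180:480],None,fx=2.6,fy=2.6,interpolation=cv2.INTER_CUBIC)
cv2.imwrite('pics/z.png',np.clip(v.astype(float)*1.5,0,255).astype(np.uint8))
s=cv2.imread('pics/scene0.png')
cv2.imwrite('pics/zs.png',cv2.resize(s[170:330,60:340],None,fx=2.8,fy=2.8,interpolation=cv2.INTER_CUBIC))
E
```

```text
dish
   [201 167  29  29 334] [214.9 181.4]
   [211 178   7   7  33] [214.2 181. ]
   [246 197  29  29 422] [260.1 210.7]
   [309 201  30  30 370] [323.4 215.3]
hub
   [282  82  29  32 710] [295.5  97.4]
peg
   [433 196  26  17 282] [444.5 205.7]
```

View pics/z.png

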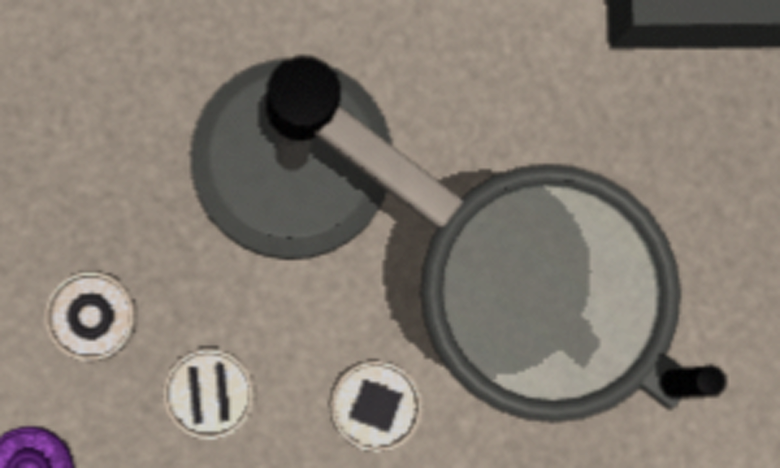

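View pics/zs.png

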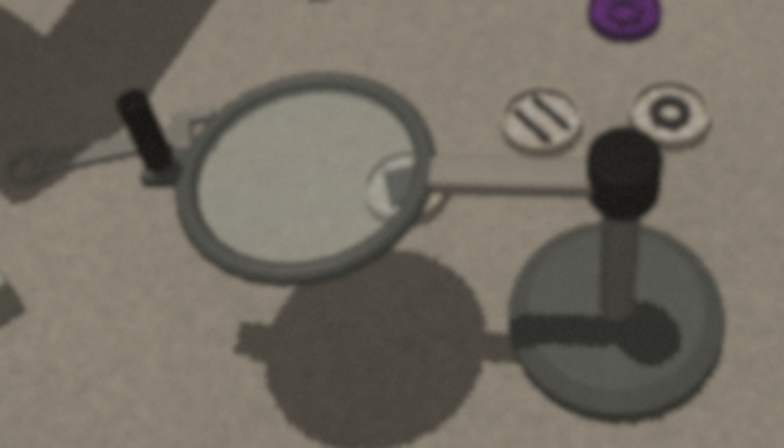

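```bash
python3 - <<'E'
from h import *
z=lambda x,y:(180+(x+.5)/2.6-.5,60+(y+.5)/2.6-.5)
hub=onz('top',z(306,92),172);lens=onz('top',z(551,293),151);peg=onz('top',z(711,380),207);foot=onz('top',z(292,158),8)
zs=lambda x,y:(60+(x+.5)/2.8-.5,170+(y+.5)/2.8-.5)
print('hub',hub,'scene',onz('scene',zs(625,158),172),'foot',foot)
print('lens',lens,onz('scene',zs(306,178),151));print('peg',peg,onz('scene',zs(132,99),207))
dish=[onz('top',p,12) for p in((215,181),(260,211),(324,215.5))]
ds=onz('scene',zs(670,113),12)
print('dish',dish,ds)
for P in(hub,foot):
  f=lambda a:np.arctan2(*(-(a-P)[:2])[::-1])
  print('lens r',np.hypot(*(lens-P)[:2]),f(lens),'peg r',np.hypot(*(peg-P)[:2]),f(peg),[(np.hypot(*(d-P)[:2]).round(1),f(d).round(3)) for d in dish+[ds]])
E
```

```text
hub [724.40973927  66.16653726 172.        ] scene [728.62502593  65.98764413 172.        ] foot [725.6255663   66.53419506   8.        ]
lens [618.07866622 -65.47648597 151.        ] [624.5246831  -67.19163322 151.        ]
peg [ 568.8589798  -127.39529076  207.        ] [ 570.46996596 -126.05960461  207.        ]
dish [array([620.48478383, 200.50571557,  12.        ]), array([568.36162049, 123.32428089,  12.        ]), array([559.87461549,  14.47059512,  12.        ])] [625.30580664 199.47981354  12.        ]
lens r 169.22228771991973 0.891364059997498 peg r 248.31878712855723 0.8938500683781416 [(np.float64(169.8), np.float64(-0.912)), (np.float64(166.2), np.float64(-0.351)), (np.float64(172.5), np.float64(0.304)), (np.float64(166.1), np.float64(-0.932))]
lens r 170.2737666897777 0.8871660463868055 peg r 249.36801742787426 0.8909731215602712 [(np.float64(170.3), np.float64(-0.905)), (np.float64(167.2), np.float64(-0.347)), (np.float64(173.7), np.float64(0.304)), (np.float64(166.5), np.float64(-0.924))]
```

```bash
python3 -m crank '[{"travel":[0,0,-0.6],"turn":0},{"travel":[0.5,-0.32,0],"turn":0},{"travel":[0.5,-0.32,0],"turn":0},{"travel":[0.5,-0.32,0],"turn":0},{"travel":[0.5,-0.32,0],"turn":0},{"travel":[0.5,-0.32,0],"turn":0},{"travel":[0.5,-0.32,0],"turn":0},{"travel":[0.5,-0.32,0],"turn":0},{"travel":[0.5,-0.32,0],"turn":0},{"travel":[0.5,-0.32,0],"turn":0},{"travel":[0.5,-0.32,0],"turn":0},{"travel":[0.5,-0.32,0],"turn":0},{"travel":[0.5,-0.32,0],"turn":0},{"travel":[0.5,-0.32,0],"turn":0},{"travel":[0.5,-0.32,0],"turn":0},{"travel":[0.5,-0.32,0],"turn":0},{"travel":[0.5,-0.32,0],"turn":0},{"travel":[0.5,-0.32,0],"turn":0},{"travel":[0.5,-0.32,0],"turn":0},{"travel":[0.5,-0.32,0],"turn":0}]' -0.4
```

```text
t: 2.1
ee_pos: [562.1, -130.1, 264.7]
orientation: [-3.089, -0.509, 0.012]
ft_force: [0.7, -0.3, -0.3]
width: 26.7
```

```bash
python3 -m crank '[{"travel":[0,0,0],"turn":-1},{"travel":[0,0,0],"turn":-1},{"travel":[0,0,0],"turn":-1},{"travel":[0,0,0],"turn":-1},{"travel":[0,0,0],"turn":-1},{"travel":[0,0,0],"turn":-1},{"travel":[0,0,0],"turn":-1},{"travel":[0,0,0],"turn":-1},{"travel":[0,0,0],"turn":-1},{"travel":[0,0,0],"turn":-1},{"travel":[0,0,0],"turn":-1},{"travel":[0,0,0],"turn":-1},{"travel":[0,0,0],"turn":-1},{"travel":[0,0,0],"turn":-1},{"travel":[0,0,0],"turn":-1},{"travel":[0,0,0],"turn":-1},{"travel":[0,0,0],"turn":-1},{"travel":[0,0,0],"turn":-1},{"travel":[0,0,0],"turn":-1},{"travel":[0,0,0],"turn":-1}]'
cat >> h.py <<'E'
from workcell import ctrl
PIV=np.array([726,66.3])
def state():
    o=ctrl.get_obs();R=cv2.Rodrigues(np.array(o['orientation']))[0]
    p=np.array(o['ee_pos']);h=np.arctan2(R[1,0],R[0,0])%(2*np.pi)
    v=PIV-p[:2]
    print('t',o['t'],'pos',p.round(1),'h',h.round(3),'q',np.array(o['qpos']).round(3),'F',np.array(o['ft_force']).round(1),'w',round(o['width'],1),'tilt',R[:,2].round(3),'r',np.hypot(*v).round(1),'ang',np.arctan2(v[1],v[0]).round(3))
    return o,p,R,h
def totool(d):
    o,p,R,h=state(); print('tool travel units',(R.T@np.array(d,float)/50).round(3))
def goto(P):
    o,p,R,h=state(); print('to target, units',(R.T@(np.array(P)-p)/50).round(3))
E
python3 -c "
from h import *
goto([569.5,-127,260])"
```

```text
t: 4.1
ee_pos: [559.0, -124.1, 256.1]
orientation: [-1.106, -2.91, -0.007]
ft_force: [0.1, -0.7, -0.5]
width: 26.6
t 4.1 pos [ 559.  -124.1  256.1] h 2.415 q [-0.243  0.34   1.716  0.009  1.114 -1.092] F [ 0.1 -0.7 -0.5] w 26.6 tilt [-0.025  0.014 -1.   ] r 253.3 ang 0.851
to target, units [-0.193  0.096 -0.085]
```

```bash
python3 -m crank '[{"travel":[0,0,0],"turn":-1},{"travel":[0,0,0],"turn":-1},{"travel":[0,0,0],"turn":-1},{"travel":[0,0,0],"turn":-1},{"travel":[0,0,0],"turn":-1},{"travel":[0,0,0],"turn":-1},{"travel":[0,0,0],"turn":-1},{"travel":[0,0,0],"turn":-1},{"travel":[0,0,0],"turn":-1},{"travel":[0,0,0],"turn":-1},{"travel":[0,0,0],"turn":-1},{"travel":[0,0,0],"turn":-1},{"travel":[0,0,0],"turn":-0.5},{"travel":[0,0,0],"turn":0}]' 0
python3 -c "
from h import *
goto([569.5,-127,250])"
```

```text
t: 5.5
ee_pos: [554.8, -123.1, 250.3]
orientation: [0.889, -2.981, -0.042]
ft_force: [-0.0, -0.1, 0.1]
width: 44.0
t 5.5 pos [ 554.8 -123.1  250.3] h 3.721 q [-0.243  0.346  1.723  0.009  1.114 -2.397] F [-0.  -0.1  0.1] w 44.0 tilt [-0.037  0.017 -0.999] r 255.3 ang 0.836
to target, units [-0.203 -0.226 -0.006]
```

```bash
python3 -m crank '[{"travel":[-0.1,-0.11,0],"turn":0},{"travel":[-0.1,-0.11,0],"turn":0},{"travel":[0,0,0],"turn":0}]' 0
python3 - <<'E'
from h import *
goto([569.5,-127,186])
im=imaging.get_image('scene');cv2.imwrite('pics/s1.png',im)
im=imaging.get_image('top');cv2.imwrite('pics/t1.png',im)
E
```

```text
t: 5.8
ee_pos: [570.3, -127.1, 249.4]
orientation: [0.883, -2.982, -0.042]
ft_force: [-0.7, 0.4, 0.7]
width: 43.6
t 5.8 pos [ 570.3 -127.1  249.4] h 3.718 q [-0.244  0.371  1.688  0.009  1.124 -2.394] F [-0.7  0.4  0.7] w 43.6 tilt [-0.038  0.017 -0.999] r 248.3 ang 0.893
to target, units [-0.015 -0.033  1.267]
```

View pics/s1.png

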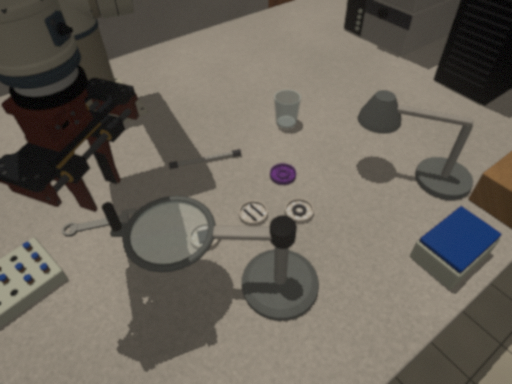

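View pics/t1.png

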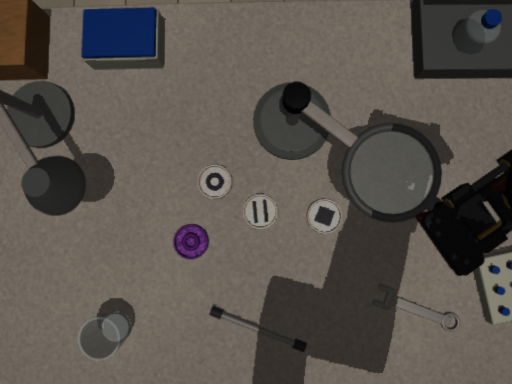

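```bash
python3 - <<'E'
from h import *
o,p,R,h=state()
for s in(-1,1):
  for e in (22,50): print(s,e,[proj(n,p+R@np.array([0,s*e,17])).round() for n in('scene','top')])
print(proj('scene',[569.5,-127,207]),proj('top',[569.5,-127,207]))
E
```

```text
t 5.9 pos [ 569.5 -126.9  249.2] h 3.718 q [-0.244  0.37   1.689  0.009  1.124 -2.395] F [0.1 0.5 0.2] w 43.7 tilt [-0.038  0.018 -0.999] r 248.6 ang 0.89
-1 22 [array([ 91., 204.]), array([475., 195.])]
-1 50 [array([ 78., 220.]), array([493., 183.])]
1 22 [array([110., 181.]), array([446., 215.])]
1 50 [array([121., 168.]), array([428., 228.])]
[105.93427299 204.9247718 ] [452.82294923 205.34382731]
```

```bash
python3 - <<'E'
from h import *
a=cv2.imread('pics/s1.png')[60:260,0:240];b=cv2.imread('pics/t1.png')[140:300,390:512]
a=cv2.resize(a,None,fx=3,fy=3,interpolation=2);cv2.imwrite('pics/s1z.png',np.clip(a*1.6,0,255).astype(np.uint8))
E
```

```text
(no output)
```

View pics/s1z.png

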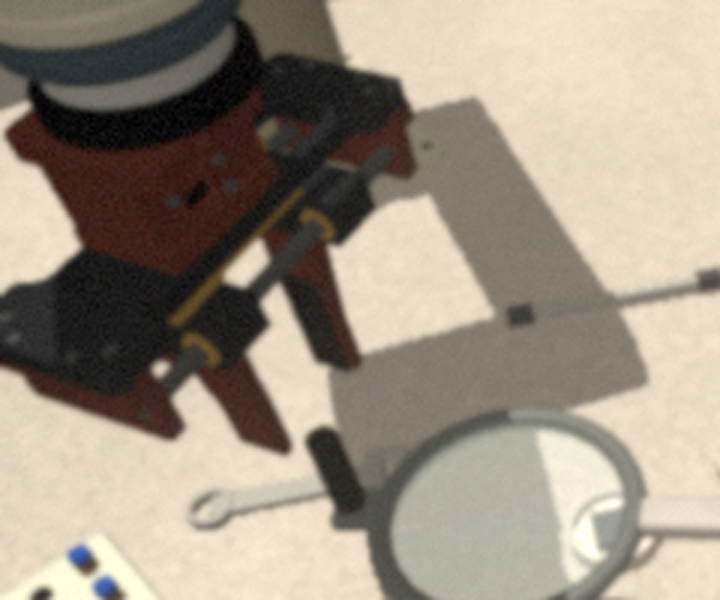

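```bash
python3 -m crank '[{"travel":[-0.01,-0.015,0.4],"turn":0},{"travel":[-0.01,-0.015,0.4],"turn":0},{"travel":[-0.01,-0.015,0.4],"turn":0},{"travel":[0,0,0],"turn":0}]' 0
python3 - <<'E'
from h import *
goto([569.5,-127,186])
im=imaging.get_image('scene')
a=cv2.resize(im[60:260,0:240],None,fx=3,fy=3,interpolation=2);cv2.imwrite('pics/s2z.png',np.clip(a*1.6,0,255).astype(np.uint8))
E
```

```text
t: 6.3
ee_pos: [570.1, -127.0, 188.3]
orientation: [0.882, -2.983, -0.042]
ft_force: [0.1, -0.4, 1.1]
width: 43.6
t 6.3 pos [ 570.1 -127.   188.3] h 3.717 q [-0.243  0.443  1.735  0.009  1.003 -2.395] F [ 0.1 -0.4  1.1] w 43.6 tilt [-0.037  0.017 -0.999] r 248.3 ang 0.892
to target, units [0.009 0.006 0.047]
```

View pics/s2z.png

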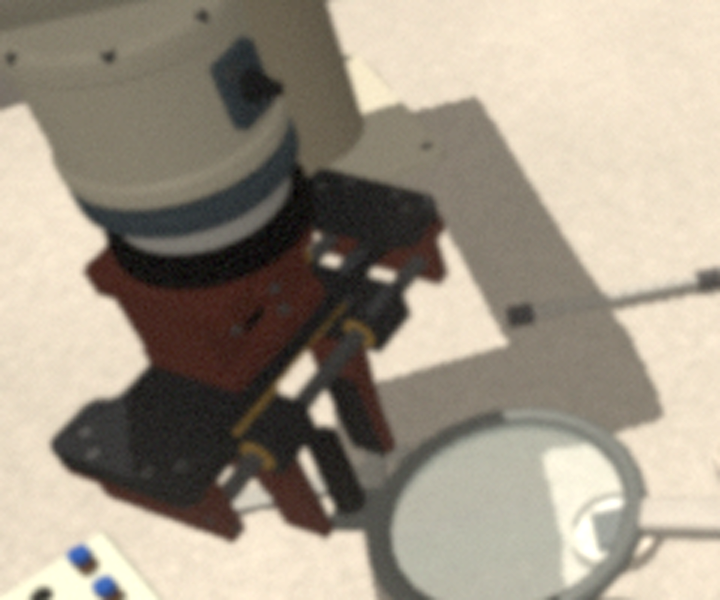

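```bash
python3 -m crank '[{"travel":[0,0,0],"turn":0},{"travel":[0,0,0],"turn":0},{"travel":[0,0,0],"turn":0},{"travel":[0.07,0.24,0],"turn":0.5},{"travel":[0.07,0.24,0],"turn":0.5},{"travel":[0.07,0.24,0],"turn":0.5},{"travel":[0.07,0.24,0],"turn":0.5},{"travel":[0.07,0.24,0],"turn":0.5},{"travel":[0.07,0.24,0],"turn":0.5}]' -0.55
python3 - <<'E'
from h import *
state()
E
```

```text
t: 7.25
ee_pos: [524.9, -73.7, 199.3]
orientation: [0.409, -3.096, -0.02]
ft_force: [-0.1, -1.6, -1.1]
width: 19.7
t 7.25 pos [524.9 -73.7 199.3] h 3.404 q [-0.166  0.347  1.858  0.008  0.958 -2.004] F [-0.1 -1.6 -1.1] w 19.7 tilt [-0.02  0.01 -1.  ] r 245.1 ang 0.608
```

```bash
python3 -m crank '[{"travel":[0.1,0.24,0.14],"turn":0.5},{"travel":[0.1,0.24,0.12],"turn":0.5},{"travel":[0.1,0.24,0.06],"turn":0.5},{"travel":[0.1,0.24,0.04],"turn":0.5},{"travel":[0.1,0.24,0.03],"turn":0.5},{"travel":[0.1,0.24,0.03],"turn":0.5},{"travel":[0.1,0.24,0.03],"turn":0.5}]'
python3 - <<'E'
from h import *
state()
im=imaging.get_image('scene');cv2.imwrite('pics/s3.png',im)
E
```

```text
t: 7.95
ee_pos: [484.8, 6.2, 184.8]
orientation: [-0.161, -3.134, -0.008]
ft_force: [-0.1, -2.3, 1.1]
width: 20.0
t 7.95 pos [484.8   6.2 184.8] h 3.039 q [-0.015  0.3    1.975  0.007  0.87  -1.487] F [-0.1 -2.3  1.1] w 20.0 tilt [-0.003  0.005 -1.   ] r 248.6 ang 0.244
```

View pics/s3.png

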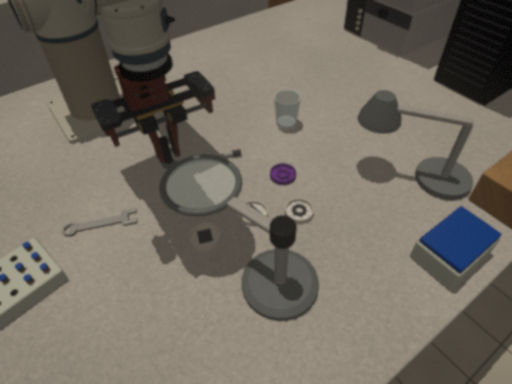

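The lens is following, with its centre now near (201,184) and the peg between the fingers. I'll carry on.

```bash
python3 -m crank '[{"travel":[0.09,0.24,0.0],"turn":0.5},{"travel":[0.09,0.24,0.01],"turn":0.5},{"travel":[0.09,0.24,0.01],"turn":0.5},{"travel":[0.09,0.24,0.01],"turn":0.5},{"travel":[0.09,0.24,0.01],"turn":0.5},{"travel":[0.09,0.24,0.01],"turn":0.5},{"travel":[0.09,0.24,0.01],"turn":0.5}]'
python3 - <<'E'
from h import *
state()
E
```

```text
t: 8.7
ee_pos: [476.9, 96.2, 185.9]
orientation: [0.716, 3.057, 0.006]
ft_force: [0.2, -1.5, 0.0]
width: 19.8
t 8.7 pos [476.9  96.2 185.9] h 2.681 q [ 0.173  0.298  1.975  0.003  0.866 -0.94 ] F [ 0.2 -1.5  0. ] w 19.8 tilt [ 0.003  0.003 -1.   ] r 250.9 ang -0.12
```

```bash
python3 -m crank '[{"travel":[0.08,0.24,0.0],"turn":0.5},{"travel":[0.08,0.24,0.0],"turn":0.5},{"travel":[0.08,0.24,0.0],"turn":0.5},{"travel":[0.08,0.24,0.0],"turn":0.5},{"travel":[0.08,0.24,0.0],"turn":0.5},{"travel":[0.08,0.24,0.0],"turn":0.5},{"travel":[0.08,0.24,0.0],"turn":0.5}]'
python3 - <<'E'
from h import *
state()
E
```

```text
t: 9.4
ee_pos: [501.8, 180.9, 188.2]
orientation: [1.247, 2.883, -0.0]
ft_force: [-0.5, -1.9, -0.7]
width: 19.3
t 9.4 pos [501.8 180.9 188.2] h 2.325 q [ 0.324  0.359  1.872 -0.     0.91  -0.431] F [-0.5 -1.9 -0.7] w 19.3 tilt [ 0. -0. -1.] r 251.8 ang -0.473
```

```bash
python3 -m crank '[{"travel":[0.07,0.24,0.04],"turn":0.5},{"travel":[0.07,0.24,0.03],"turn":0.5},{"travel":[0.07,0.24,0.03],"turn":0.5},{"travel":[0.07,0.24,0.03],"turn":0.5},{"travel":[0.07,0.24,0.03],"turn":0.5},{"travel":[0.07,0.24,0.03],"turn":0.5},{"travel":[0.07,0.24,0.03],"turn":0.5},{"travel":[0.03,0.1,0.02],"turn":0.2},{"travel":[0,0,0],"turn":0}]'
python3 - <<'E'
from h import *
state()
for n in('scene','top'):
    cv2.imwrite(f'pics/{n}4.png',imaging.get_image(n))
E
```

```text
t: 10.3
ee_pos: [563.5, 253.4, 180.0]
orientation: [-1.762, -2.6, 0.002]
ft_force: [0.1, -0.1, -0.7]
width: 19.8
t 10.3 pos [563.5 253.4 180. ] h 1.95 q [0.403 0.484 1.688 0.    0.971 0.024] F [ 0.1 -0.1 -0.7] w 19.8 tilt [-0.001 -0.001 -1.   ] r 247.8 ang -0.855
```

View pics/top4.png

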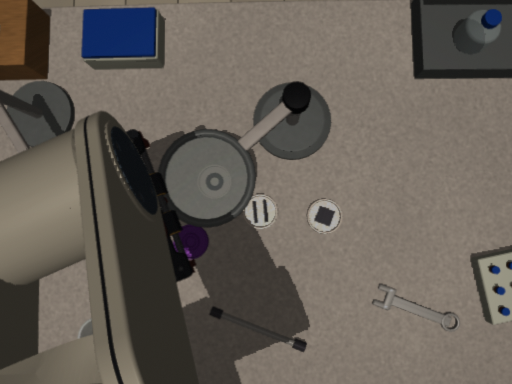

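View pics/scene4.png

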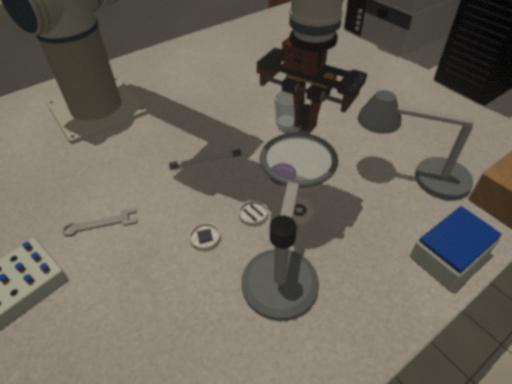

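The scene view shows the lens at about (299,159) and in the top view it is near (208,177), with the seal dish visible through it. Next I'll measure the lens angle from the rim.

```bash
cat > m.py <<'E'
from h import *
import sys
def P(a,r,z): return [*(PIV-r*np.array([np.cos(a),np.sin(a)])),z]
im=cv2.imread(sys.argv[1])
for a in(-.84,-.88,-.915,-.95): print(a,proj('top',P(a,170,151)).round(1),proj('scene',P(a,170,151)).round(1))
z=cv2.resize(im[110:250,130:330],None,fx=3.9,fy=3.9,interpolation=2);z=np.clip(z*1.7,0,255).astype(np.uint8)
cv2.imwrite(sys.argv[2],z)
E
python3 m.py pics/top4.png pics/top4z.png
```

```text
-0.84 [207.8 178. ] [296.5 157.3]
-0.88 [204.7 174.4] [300.3 157.8]
-0.915 [202.1 171.2] [303.6 158.3]
-0.95 [199.6 167.8] [306.9 159. ]
```

View pics/top4z.png

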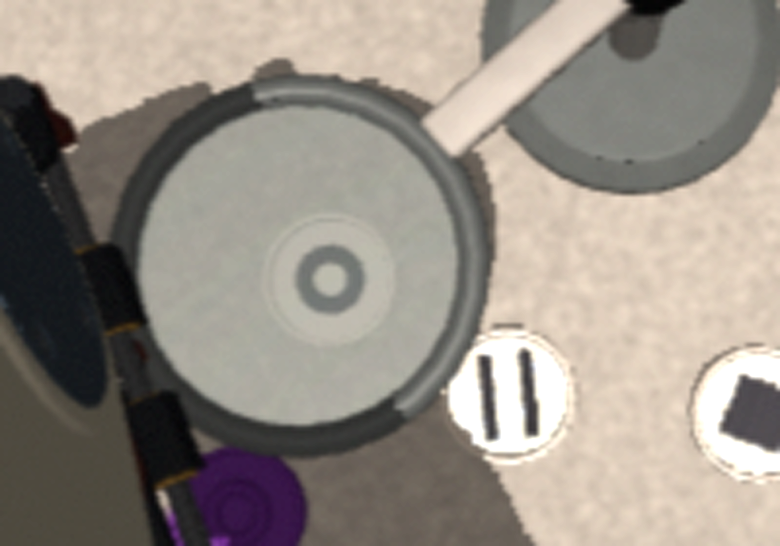

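```bash
python3 -m crank '[{"travel":[0.04,0.1,-0.05],"turn":0.2},{"travel":[0.04,0.1,-0.05],"turn":0.2},{"travel":[0.04,0.1,0],"turn":0.2},{"travel":[0,0,0],"turn":0},{"travel":[0,0,0],"turn":0}]'
python3 - <<'E'
from h import *
state()
for n in('scene','top'):
    cv2.imwrite(f'pics/{n}5.png',imaging.get_image(n))
E
python3 m.py pics/top5.png pics/top5z.png
```

```text
t: 10.9
ee_pos: [575.0, 263.5, 185.6]
orientation: [-1.845, -2.542, 0.005]
ft_force: [-1.2, -0.9, 0.6]
width: 19.7
t 10.9 pos [575.  263.5 185.6] h 1.886 q [ 0.411  0.498  1.649 -0.     0.998  0.096] F [-1.2 -0.9  0.6] w 19.7 tilt [-0.003 -0.002 -1.   ] r 248.3 ang -0.917
-0.84 [207.8 178. ] [296.5 157.3]
-0.88 [204.7 174.4] [300.3 157.8]
-0.915 [202.1 171.2] [303.6 158.3]
-0.95 [199.6 167.8] [306.9 159. ]
```

View pics/top5z.png

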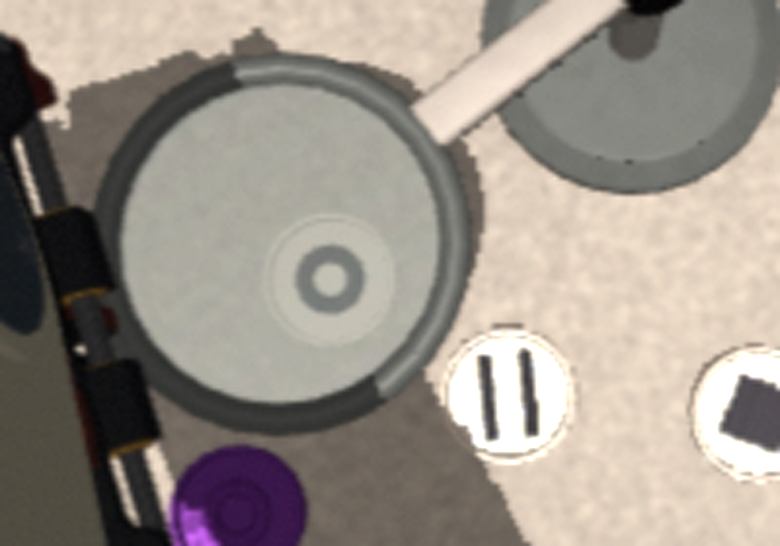

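```bash
python3 - <<'E'
from h import *
L=onz('top',(201.4,172.2),151); print(L, np.arctan2(*(PIV-L[:2])[::-1]))
print(onz('top',(214.9,181.3),12))
s=cv2.imread('pics/scene5.png');z=cv2.resize(s[60:300,200:400],None,fx=2.5*1,fy=2.5,interpolation=2)
cv2.imwrite('pics/scene5z.png',np.clip(z*1.6,0,255).astype(np.uint8))
E
```

```text
[620.88584333 201.96147229 151.        ] -0.9115944189915913
[619.96774932 200.67757975  12.        ]
```

View pics/scene5z.png

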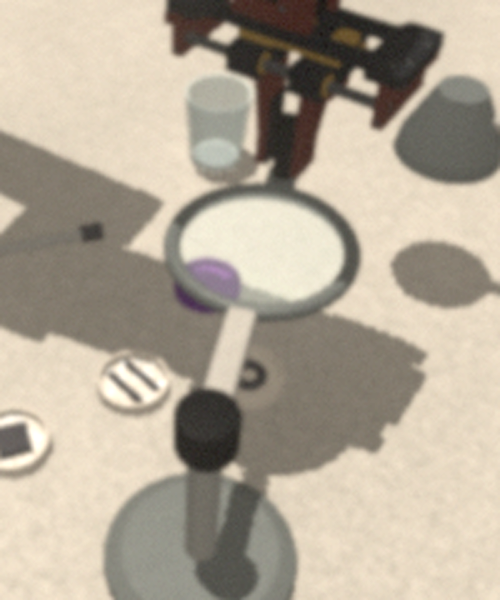

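The lens is within about 2 mm of the dish in the top view, and the scene view agrees. I'll release and lift off.

```bash
python3 -m crank '[{"travel":[0,0,0],"turn":0},{"travel":[0,0,0],"turn":0},{"travel":[0,0,0],"turn":0},{"travel":[0,0,0],"turn":0},{"travel":[0,0,-0.3],"turn":0},{"travel":[0,0,-0.4],"turn":0},{"travel":[0,0,-0.4],"turn":0},{"travel":[0,0,-0.4],"turn":0},{"travel":[0,0,-0.4],"turn":0},{"travel":[0,0,-0.4],"turn":0},{"travel":[0,0,0],"turn":0},{"travel":[0,0,0],"turn":0}]' -0.1
python3 - <<'E'
from h import *
state()
for n in('scene','top'):
    cv2.imwrite(f'pics/{n}6.png',imaging.get_image(n))
s=cv2.imread('pics/scene6.png');z=cv2.resize(s[60:300,200:400],None,fx=2.5*1,fy=2.5,interpolation=2)
cv2.imwrite('pics/scene6z.png',np.clip(z*1.6,0,255).astype(np.uint8))
E
python3 m.py pics/top6.png pics/top6z.png
```

```text
t: 12.2
ee_pos: [575.9, 263.8, 312.2]
orientation: [1.844, 2.542, 0.003]
ft_force: [0.5, -0.1, -0.2]
width: 39.2
t 12.2 pos [575.9 263.8 312.2] h 1.886 q [ 0.411  0.364  1.544 -0.     1.231  0.096] F [ 0.5 -0.1 -0.2] w 39.2 tilt [ 0.003  0.001 -1.   ] r 248.1 ang -0.921
-0.84 [207.8 178. ] [296.5 157.3]
-0.88 [204.7 174.4] [300.3 157.8]
-0.915 [202.1 171.2] [303.6 158.3]
-0.95 [199.6 167.8] [306.9 159. ]
```

View pics/top6z.png

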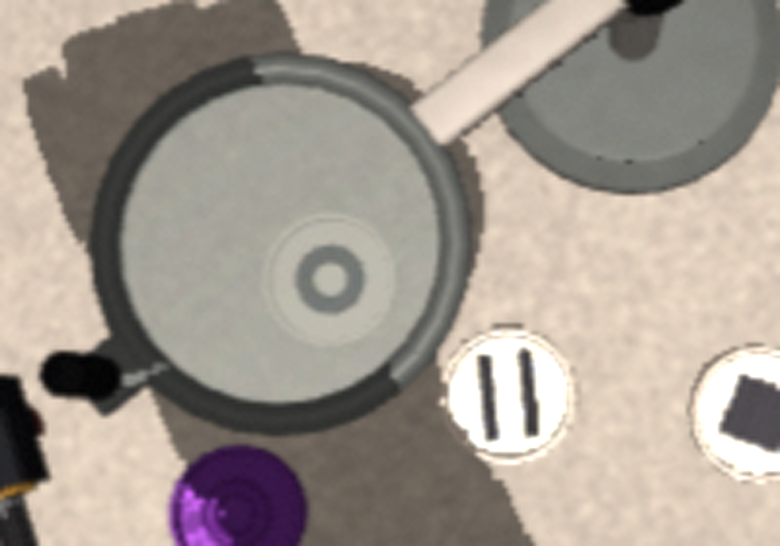

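View pics/scene6z.png

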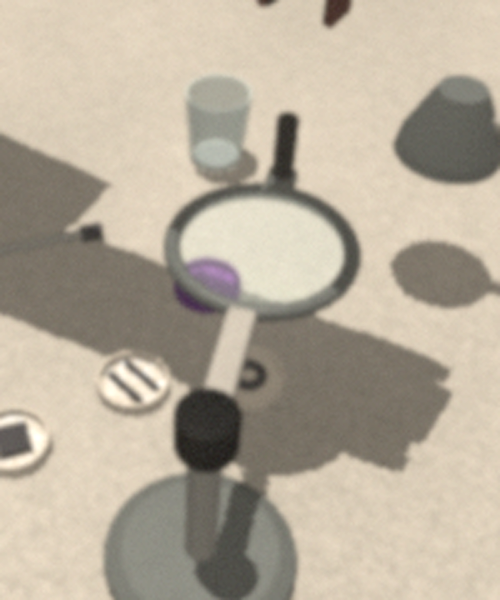

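The arm stayed put after release: the lens centre in the zoomed top view is still (280,244), as before. The peg is free and the gripper is well above it.

```bash
python3 -c "
from workcell import workorder; print(workorder.close_job())"
```

```text
the job is handed in; nothing more can be done
None
```

The magnifier's lens is now over the dish with the ring-shaped pump seal. I held the peg loosely between the jaws and swung the arm from about +0.89 to −0.91 rad. Then I opened the jaws, lifted clear and handed the job in at about 12 s.

- **Centring:** the last measurement, taken from the top view just before letting go, put the lens centre at (621, 202) mm and the dish centre at (620, 201) mm. That is about 2 mm apart, so the 60 mm dish lies well inside the 120 mm glass.
- **After release:** the rim was at the same pixels in the top view as before I let go, so the arm did not move.
- **Disagreement between cameras:** the scene camera puts the dish about 5 mm further out in x than the top view. It puts the lens further round by a similar amount, so both cameras show it centred to within a few mm.
- **Forces and other objects:** the wrist force readings I took stayed under about 3 N. The purple look-alike and the other dishes were not touched.

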